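# Lock the counting scale for transport

## Task

The round-pan counting scale on the packing bench is about to be moved. Slide the black transport-lock grip on its front deck all the way along its slot to the steel stop block and leave it there. Do not shift the lock of the square-platform parcel scale standing on the other side.

Things in the scene. Friction and masses are not known exactly. Their poses are not given: they have to be found in the camera images.
- count_lock (a joint): Transport lock of the counting scale (the one with the round steel pan, 200 mm across), in m: 0 = unlocked end of the slot, 0.09 = locked, against its stop at the steel block. Starts between 0 and 0.025, needs about 2 N, stays where it is left. The scale is fixed to the bench, on its left or right half, turned by up to 12 degrees. Its pan's top is 74 mm above the table.
- count_lock_grip (a point): Centre of the top of the scale's lock grip: upright black block, 24 mm across the slot, 20 mm along it, 42 mm tall, thin aluminium line on top, its top 72 mm above the table. It stands on a flat grey deck, 30 mm high, free for 53 mm on both sides across the slot, then the scale's 52 mm high housing on the far side. Axes: y along the slot to the locked end, x to the pan, z up.
- count_lock_end (a point): Fixed point: where count_lock_grip is when the lock is fully home (0.09). The slot is straight and level, along the front of the scale, left-right as seen from the robot; the locked end is the left one (+y). The plain steel stop block just beyond is 16 x 16 mm and stands 18 mm above the deck. Same axes as count_lock_grip.
- parcel_lock_grip (a point): Centre of the top of the like grip on the other scale, the one with a square 220 mm steel platform and a carton on it. This grip is not to be shifted. Same shape and axes.

How it is judged:
At the end, for the whole second after the job is handed in: The counting scale's lock is within 10 mm of its end stop (joint value over 0.08 of 0.09) and at rest (value of joint count_lock above 0.08 m and velocity of joint count_lock between -0.01 and 0.01 m/s); the robot touches nothing.
It fails at once if the parcel scale's lock is shifted by more than 10 mm (distance of parcel_lock_grip from where it was at the start of the episode above 0.01 m).
It also fails if it takes over 32 s, if anything falls off the work surface, if the arm or the gripper's body presses on something with over 40 N, if the wrist force passes 120 N, or if a joint passes its speed limit or range.

## Robot

A 7-joint arm with a two-finger parallel gripper is mounted at the origin on the work surface. World frame = base frame: x ahead of the robot, y to its left, z up, the work surface at z = 0. Lengths are in m, angles in rad, forces in N, time in s.
With the tool pointing down it reaches from about 0.4 to 0.9 m from the base axis. Payload 5.6 kg.
Tool frame: the origin (TCP) lies midway between the tips of the shut fingers; the grasp point (between the pads) lies 19 mm behind it; z points along the fingers, y is the line along which they close (so a half turn about z gives the same grasp; the last joint's range is limited). The gripper opens to 92 mm and grips with 3 to 60 N. Pads are 20 mm wide; open, the fingers measure 128 mm over their backs; the gripper's body (75 mm by 189 mm) begins 69 mm behind the grasp point.
Start: joints at [1.061, 0.468, -0.012, 1.603, 0.006, 1.071, -0.056], TCP at [0.292, -0.58, 0.215] pointing down, gripper open.
Joint ranges: [-2.53, 2.53], [-0.31, 2.02], [-1.57, 1.55], [0.28, 2.44], [-1.29, 4.43], [0.15, 1.84], [-2.92, 2.92]. Speed limits (rad/s): [2.57, 2.57, 3.14, 3.14, 3.14, 3.14, 3.14].

## Interface

Orientations are given as a 3x3 rotation matrix whose columns are the frame's x, y, z axes.
In Python, from station import env, effector, solver, viewer, workorder, search_frame, tip_of gives the robot as it stands. Calls block until the motion is done:
- env.reach(position, orientation): joint-space move of the TCP to a pose.
- env.movel(position, frame=None, rate=0.15): straight line of the TCP; frame=None keeps the orientation; rate is the mean speed in m/s.
- env.goto_joints(angles): joint-space move.
- effector.release() and effector.grasp(squeeze=None): open the fingers fully, or close them until they stop; squeeze is the grip in N (None keeps the last).
- env.pause(seconds).
- solver.inverse_kinematics(position, orientation): joint angles nearest the present ones, or None.
- env.sense(): the state.
- viewer.read_camera(name): name is "scene" or "top" or "wrist"; returns (picture, depth): 400x640x3 uint8, red, green, blue; 400x640 float32, m along the optical axis (not along the pixel's ray), 0 where there is no reading.
- viewer.camera_info(name): a dict with "intrinsics" (3x3 intrinsics, pixels), "eye" and "rotation" of the camera in the world; the wrist camera has in their place "T_tool_cam" (4x4, takes a point from camera to tool coordinates, whose origin is the TCP and whose axes are the flange's). Camera axes: x right, y up, looking along -z (the intrinsics and any distortion apply to the point x, -y, -z); pixel columns grow to the right and rows downward; lengths in m; the calibration is good to about 2 mm. A picture is of the moment at which its call begins: read the wrist's pose just before it. camera_info takes no time and is no camera call.
A pose or a line that the arm cannot do raises env.PlanningError and nothing moves.
- workorder.finish_job(): hands the job in; it is judged then, once.
Trained networks look in the newest picture that a camera, given by its name, has taken for a name from the list of things; names that differ only in an ending like _2 or _b are one class to them, and where a whole thing is asked for, a point or a joint stands for the part that bears it (a point fixed in the world has none). Each returns a list of dicts, best first, with "score" (0 to 1); they miss things now and then, are a little off and sometimes report something else, mostly with a low value. They report only what shows in the picture. A call takes as long as a camera call.
- search_frame(camera, name): "at" ([x, y, z] in m, in world coordinates, good to about 4 mm: the middle of the surface that is visible of it).
- tip_of(camera, name): "at" ([x, y, z] in m, in world coordinates, good to about 4 mm: a listed point, or the origin of a listed thing).
The state is a dict: "t": time; "joint_positions": joint angles; "joint_velocities": joint speeds; "tau": joint torques, N m; "ee_pos": TCP position; "tcp_rot": TCP orientation; "wrist_force": force on the tool from outside, world axes, zero at the start; "moment": the same for the moment, N m; "gripper_width": finger opening in m; "grasp_force": force on a finger pad.
Only numpy, scipy, OpenCV 4.12 (cv2) and the standard library are available. Lean on these libraries where they do the work, as an engineer would, in place of code of your own. Each camera call takes 0.05 s, during which the arm holds its last target. There are 200 camera calls.

## Working session

There is one attempt and no reset: what is moved stays moved. The work goes in short steps, each a Python script; the robot and the scene stay as the last script left them, time stands still between calls to the robot, and variables do not carry over. Pictures are saved under pics/ and viewed, at most 10 in all, crops included, and the job is handed in when it is done.

```bash
mkdir -p pics; python3 - <<'E'
from station import *
import cv2
s=env.sense();print(s['t'],s['ee_pos'],s['tcp_rot'],s['gripper_width'])
for c in("scene","top"):
    p,d=viewer.read_camera(c);cv2.imwrite(f"pics/{c}1.png",p[:,:,::-1])
    for n in("count_lock_grip","count_lock_end","parcel_lock_grip"):
        print(c,n,tip_of(c,n)[:3])
    print(c,search_frame(c,"count_lock_grip")[:3])
E
```

```text
0.0 [ 0.29221297 -0.57998464  0.21366969] [[ 8.93038092e-01  4.49980238e-01 -8.67154111e-04]
 [ 4.49981056e-01 -8.93036941e-01  1.43952397e-03]
 [-1.26643314e-04 -1.67575267e-03 -9.99998588e-01]] 0.09196995393793726
scene count_lock_grip [{'at': [0.4721, 0.2231, 0.0763], 'score': 0.71}]
scene count_lock_end [{'at': [0.4565, 0.2946, 0.0716], 'score': 0.87}]
scene parcel_lock_grip [{'at': [0.4971, -0.2569, 0.0741], 'score': 0.77}]
scene [{'at': [0.481, 0.2222, 0.0638], 'score': 0.65}]
top count_lock_grip [{'at': [0.4678, 0.2272, 0.0779], 'score': 0.59}]
top count_lock_end [{'at': [0.4574, 0.2975, 0.0721], 'score': 0.64}]
top parcel_lock_grip [{'at': [0.4962, -0.2591, 0.0704], 'score': 0.56}]
top [{'at': [0.4666, 0.2226, 0.0779], 'score': 0.63}]
```

View pics/scene1.png

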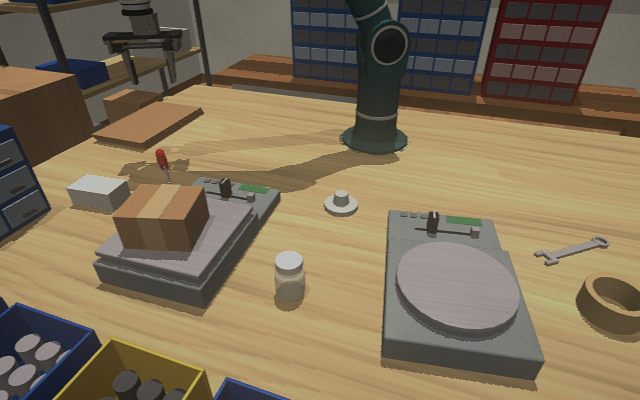

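View pics/top1.png

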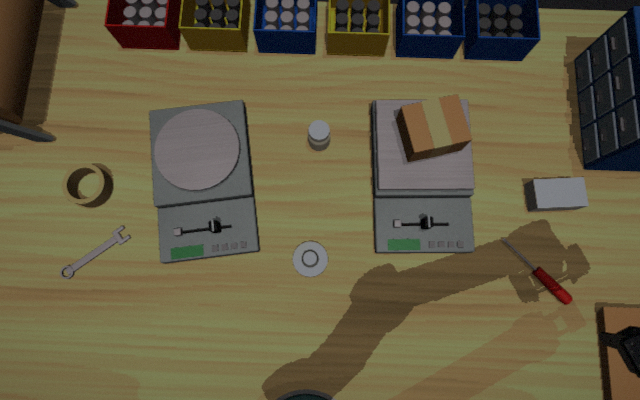

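The counting scale is on the left (+y). In the top view its grip is at about (215,226) and its stop block at about (178,231), which agrees with the networks. The slot direction is about 8–10° off y. I'll push the grip with shut fingers from the -y side, after a close look with the wrist camera.

```bash
cat > h.py <<'E'
from station import *
import numpy as np, cv2
def rot(th,sg=1):
    y=sg*np.array([np.cos(th),np.sin(th),0]); z=np.array([0,0,-1.]); return np.c_[np.cross(y,z),y,z]
E
python3 - <<'E'
from h import *
s=env.sense();p=s['ee_pos'];env.movel([p[0]+.03,p[1]+.05,.33],rate=.25)
th=np.radians(9); g=np.array([.470,.225])
q0=env.sense()['joint_positions']; best=None
for sg in(1,-1):
    q=solver.inverse_kinematics([g[0],g[1]-.02,.28],rot(th,sg))
    if q is not None:
        c=np.abs(np.array(q)-q0).max();print(sg,np.round(q,2))
        if best is None or c<best[0]:best=(c,sg,q)
env.goto_joints(best[2]);effector.grasp(5)
s=env.sense();pic,d=viewer.read_camera("wrist");cv2.imwrite("pics/w1.png",pic[:,:,::-1])
print(best[1],s['t'],s['ee_pos'],s['gripper_width'])
for n in("count_lock_grip","count_lock_end"):print(n,tip_of("wrist",n)[:2])
E
```

```text
1 [ 0.36  0.33 -1.    1.81  0.3   1.16 -0.59]
-1 [ 0.52  0.48 -1.3   1.81  0.49  1.24  2.38]
1 5.1667 [0.46998782 0.20504161 0.28002102] 0.0005504319678887326
count_lock_grip [{'at': [0.469, 0.2287, 0.0717], 'score': 0.83}]
count_lock_end [{'at': [0.4632, 0.2967, 0.0754], 'score': 0.63}]
```

View pics/w1.png

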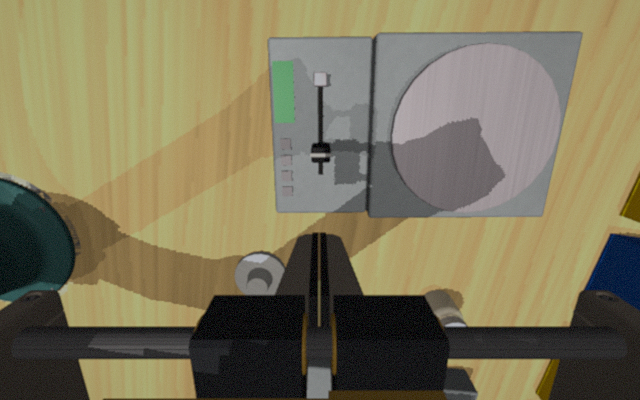

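The wrist view shows the slot vertical at column 320, with the grip at (320,152) and the stop block at (320,78). So the 9° yaw is right and the lateral offset is small. Next: descend behind the grip and push in steps, watching the wrist force.

```bash
python3 - <<'E'
from h import *
th=np.radians(9);d=np.array([-np.sin(th),np.cos(th),0]);g=np.array([.469,.2275,0])
R=rot(th)
P=lambda a,z:g+d*a+[0,0,z]
env.movel(P(-.045,.12),R,rate=.2);env.movel(P(-.045,.05),rate=.1)
f0=env.sense()['wrist_force']
env.movel(P(-.015,.05),rate=.05)
print('start',f0@d,(env.sense()['wrist_force']-f0)@d)
a=-.015
while a<.085:
    a+=.003;env.movel(P(a,.05),rate=.04)
    s=env.sense();f=-(s['wrist_force']-f0)@d
    print(round(a,3),round(f,1),round((s['ee_pos']-P(a,.05))@d*1e3,1),end=' | ')
    if f>12:break
print(s['t'])
viewer.read_camera("top");print(tip_of("top","count_lock_grip")[:1],tip_of("top","count_lock_end")[:1])
E
```

```text
start 0.12982459757978976 -0.1848989289167122
-0.012 0.5 -0.1 | -0.009 1.4 -0.0 | -0.006 0.9 0.3 | -0.003 0.9 0.5 | -0.0 1.2 0.5 | 0.003 0.7 0.4 | 0.006 1.0 0.4 | 0.009 0.5 0.4 | 0.012 0.9 0.4 | 0.015 0.6 0.4 | 0.018 0.7 0.4 | 0.021 0.8 0.4 | 0.024 0.3 0.4 | 0.027 1.0 0.4 | 0.03 0.4 0.4 | 0.033 1.2 0.4 | 0.036 1.1 0.4 | 0.039 1.5 0.4 | 0.042 0.6 0.4 | 0.045 0.6 0.4 | 0.048 2.1 0.0 | 0.051 7.4 -2.8 | 0.054 14.6 -5.6 | 13.625
[] []
```

The push stopped firmly with the TCP at 48 mm. With the fingers about 20 mm behind the grip centre, that puts the grip at about 68 mm, where the end was expected. Now retract and check.

```bash
python3 - <<'E'
from h import *
th=np.radians(9);d=np.array([-np.sin(th),np.cos(th),0]);g=np.array([.469,.2275,0])
P=lambda a,z:g+d*a+[0,0,z]
env.movel(P(.02,.05),rate=.08);env.movel(P(.02,.15),rate=.2);env.movel(P(-.03,.28),rate=.25)
s=env.sense();pic,_=viewer.read_camera("wrist");cv2.imwrite("pics/w2.png",pic[:200,160:480,::-1].repeat(2,0).repeat(2,1))
for n in("count_lock_grip","count_lock_end"):print(n,tip_of("wrist",n)[:2])
print(s['t'],s['wrist_force'])
E
```

```text
count_lock_grip [{'at': [0.458, 0.2983, 0.075], 'score': 0.59}]
count_lock_end [{'at': [0.4612, 0.2932, 0.0755], 'score': 0.94}]
15.7083 [-0.11020402 -0.42524567 -0.17322699]
```

View pics/w2.png

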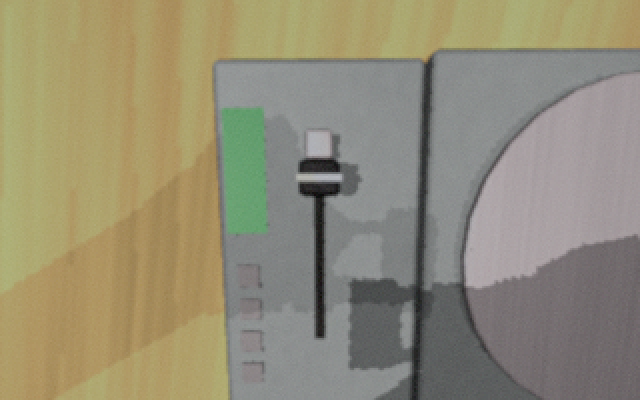

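The picture shows the grip at (320,177) right up against the steel block at (318,143), and the rest of the slot clear. Handing in.

```bash
python3 -c "
from station import *
print(workorder.finish_job())"
```

```text
the job is handed in; nothing more can be done
None
```

I pushed the counting scale's transport lock along its slot to the steel stop block, and the last picture shows it there. The arm is clear, the parcel scale's lock was never approached, and the job was handed in at about 16 s; no verdict came back.

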